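# Comb the parrot's cedar sticks straight

### The job

Pick up the orange comb rake by its wooden post and use it to comb the three scattered cedar sticks along the black tray up to its raised grey lip, so that they lie flat, side by side, close up against the lip and parallel to it. Then let go of the rake, leaving it standing upright on its teeth on the tray or worktop. Move the sticks only with the rake, and leave the bell, the lime foot toy and the violet bead ring where they are.

Things in the scene. Friction and masses are not known exactly. Their poses are not given: they have to be found in the camera images.
- tray: fixed black steel tray, floor 4 mm above the worktop, 250 mm wide (y), turned up to 9 degrees. One raised grey lip, along y on the robot's side, 22 mm high, 6 mm thick; other sides open. Origin: on the floor, middle of the foot of the lip's inner face. x points across the floor away from lip and robot; floor ends at x = 260 mm. Sticks start at x = 20 to 195 mm, within 70 mm of the middle in y.
- rake_grip (a point): comb rake, 0.2 kg, standing on its teeth left or right of the tray. Orange head 40 (x) by 174 mm (y), top at 38 mm; 12 teeth in a row along y, 40 mm deep, 25 long, 6 apart; same from both sides. Upright pale wood post, 26 x 26 mm (sides along x, y), from head top to 113 mm. Point: on the post's axis, 88 mm above the teeth's ends, 25 below the post's top. z up. Stands by itself.
- stick_a_center (a point): one of three alike cedar chew sticks, reddish brown, square 16 x 16 mm in section, 80 mm long, about 16 g, lying on the tray floor; point at its centre (8 mm above the tray floor); its own y axis runs along its length
- stick_b_center (a point): one of three alike cedar chew sticks, reddish brown, square 16 x 16 mm in section, 80 mm long, about 16 g, lying on the tray floor; point at its centre (8 mm above the tray floor); its own y axis runs along its length
- stick_c_center (a point): one of three alike cedar chew sticks, reddish brown, square 16 x 16 mm in section, 80 mm long, about 16 g, lying on the tray floor; point at its centre (8 mm above the tray floor); its own y axis runs along its length
- foot_toy_center (a point): bystander: lime acrylic foot toy, an upright spool 52 mm across and 56 mm high, standing on the worktop on the other side of the tray from the rake; point at its centre
- bell_center (a point): bystander: stainless bell, 54 mm across and 56 mm high, on the worktop to the left or right of the tray's far end; point at its centre
- bead_ring_center (a point): bystander: violet ring of beads, 76 mm across, 16 mm high, lying on the worktop to the left or right of the tray's far end; point at its centre
Mind the look-alikes: they are no part of the job. Of the things like the part that bears rake_grip, leave any that is pink; of the rest the smaller one is meant.

How it is judged:
By the outcome, as a careful person would: the job done as asked, in the order asked, and still so for the second after the job is handed in, with the robot touching nothing.
It also fails if it takes over 48 s, if anything falls off the work surface, if the arm or the gripper's body presses on something with over 40 N, if the wrist force passes 120 N, or if a joint passes its speed limit or range.

### The arm

A 6-joint arm with a two-finger parallel gripper is mounted at the origin on the work surface. World frame = base frame: x ahead of the robot, y to its left, z up, the work surface at z = 0. Lengths are in m, angles in rad, forces in N, time in s.
With the tool pointing down it reaches from about 0.35 to 0.775 m from the base axis. Payload 7.3 kg.
Tool frame: the origin (TCP) lies at the very end of the fingers, on their centre line; the grasp point (between the pads) lies 19 mm behind it (robot.pinch_z is the distance from the TCP to the grasp point, in m); z points along the fingers, y is the line along which they close (so a half turn about z gives the same grasp; the last joint's range is limited). The gripper opens to 92 mm and grips with 3 to 60 N. Pads are 19 mm wide; open, the fingers measure 130 mm over their backs; the gripper's body (75 mm by 190 mm) begins 47 mm behind the grasp point.
Start: joints at [-1.328, 0.342, 1.524, -0, 1.275, -0.146], TCP at [0.199, -0.486, 0.227] pointing down, gripper open.
Joint ranges: [-2.53, 2.53], [-0.77, 2.02], [0.04, 2.7], [-1, 4.14], [0.28, 2.66], [-3.11, 3.11]. Speed limits (rad/s): [2.57, 2.57, 3.14, 3.14, 3.14, 3.14].

### API

Orientations are given as [roll, pitch, yaw] about the fixed x, y, z axes, in that order (R = Rz(yaw) Ry(pitch) Rx(roll)).
In Python, from cell import robot gives the robot as it stands.
- The arm moves only by the tool move_arm, never from a script. Its argument "motion" is a list of rows, each a list of 6 numbers: the shift along the tool's x, y, z in units of 0.1 m (1.0 is 0.1 m), then the turn, a rotation vector about the tool's x, y, z in units of pi rad (1.0 is pi rad). In form: [[dx, dy, dz, rx, ry, rz], ...]. A call has 1 to 12 rows; each row is the pose to reach, as a shift and turn from the pose commanded when the call began, along the tool's axes at that moment, turning the shorter way round; what a row does not reach only later rows make up. A row lasts 1/8 s, in which the tool goes at most 62.5 mm and 10.7 degrees, less where a joint would pass 70% of its speed; a pose out of reach is approached as far as the arm can. A call with a number of a shift or a turn outside -1 to 1 is refused whole. A call with a gripper value outside its range is refused whole. "fingers" is the opening, from -1 (shut) to 1 (fully open), set as the call begins (left out, the last holds). The fingers move at their own pace and stop on an object; "newtons" is the grip in N (left out, the last holds). Time passes only in rows, so rows that repeat a pose let the fingers close. It gives the time, the measured TCP pose, the force, the opening and the grip force at its end, in the units of the state.
- robot.observe(): the state, without advancing time (a new reading comes with each control period).
- robot.read_camera(name): name is "scene" or "side" or "wrist"; returns a dict with "image" (400x640x3 uint8, red, green, blue), "range_z" (400x640 float32, m along the optical axis (not along the pixel's ray), 0 where there is no reading), "vfov" (degrees; the focal length in pixels is half the picture's height over the tangent of half this angle, whatever the lens; pixels are square), "cx", "cy" (the principal point, pixels), "extrinsics" (4x4, takes a point from camera to world coordinates); the wrist camera has in their place "hand_eye" (4x4, takes a point from camera to tool coordinates, whose origin is the TCP and whose axes are the flange's). Camera axes: x right, y up, looking along -z (the intrinsics and any distortion apply to the point x, -y, -z); pixel columns grow to the right and rows downward; lengths in m; the calibration is good to about 2 mm. A picture is of the moment at which its call begins: read the wrist's pose just before it.
- robot.hand_in(): hands the job in; it is judged then, once.
The state is a dict: "time": time; "qpos": joint angles; "qvel": joint speeds; "joint_efforts": joint torques, N m; "tool_pos": TCP position; "tool_rot": TCP orientation; "contact_force": force on the tool from outside, world axes, zero at the start; "torque": the same for the moment, N m; "opening": finger opening in m; "grip_force": force on a finger pad.
Only numpy, scipy, OpenCV 4.12 (cv2) and the standard library are available. Lean on these libraries where they do the work, as an engineer would, in place of code of your own. Each camera call takes 0.05 s, during which the arm holds its last target. There are 200 camera calls.

## Working session

There is one attempt and no reset: what is moved stays moved. The work goes in short steps, Python scripts to look and compute and a tool call to move; the robot and the scene stay as the last step left them, time stands still between calls to the robot, and variables do not carry over. Pictures are saved under pics/ and viewed, at most 10 in all, crops included, and the job is handed in when it is done.

Besides the shell and the picture viewer there is one more tool, called after "Emit:" as name(argument=value, ...), one argument or row to a line, values as JSON. move_arm: Moves the arm, as the interface text tells. Shifts and turns lie within -1 to 1; 1 stands for 0.1 m of shift or pi rad of turn. Its arguments: {"type":"object","properties":{"motion":{"type":"array"},"fingers":{"type":"number"},"newtons":{"type":"number"}},"required":["motion"]}

```bash
mkdir -p pics; ls; cat > h.py <<'E'
import numpy as np, cv2
from cell import robot
from scipy.spatial.transform import Rotation as R
def cam(n):
    c=robot.read_camera(n); return c
def pts(c,T=None):
    H,W=c["range_z"].shape; f=H/2/np.tan(np.radians(c["vfov"])/2)
    u,v=np.meshgrid(np.arange(W),np.arange(H)); z=c["range_z"]
    P=np.stack([(u-c["cx"])/f*z,-(v-c["cy"])/f*z,-z,np.ones_like(z)],-1)
    M=c["extrinsics"] if T is None else T
    return (P@M.T)[...,:3]
def save(c,n): cv2.imwrite("pics/"+n,c["image"][:,:,::-1])
E
python3 - <<'E'
from h import *
for n in("scene","side"):
    c=cam(n); save(c,n+"0.png"); print({k:v for k,v in c.items() if k not in("image","range_z")}); np.save(n+"P.npy",pts(c)); np.save(n+"I.npy",c["image"])
print(robot.observe())
E
```

```text
pics
{'vfov': 57.37524133461927, 'cx': 315.95336509811074, 'cy': 204.12042364351063, 'extrinsics': array([[-0.48138031, -0.73333451,  0.48009738,  0.90593998],
       [ 0.87650741, -0.4044851 ,  0.26101065,  0.33186292],
       [ 0.00278412,  0.5464543 ,  0.8374843 ,  0.89704037],
       [ 0.        ,  0.        ,  0.        ,  1.        ]])}
{'vfov': 46.42677026293084, 'cx': 312.60508784916533, 'cy': 202.3596060111337, 'extrinsics': array([[-0.86066121,  0.31870151, -0.39710406, -0.08684193],
       [-0.50876967, -0.56949659,  0.64562145,  0.99837363],
       [-0.02038887,  0.75769584,  0.65228929,  1.00597862],
       [ 0.        ,  0.        ,  0.        ,  1.        ]])}
{'time': 0.1, 'qpos': array([-1.32796063e+00,  3.42630420e-01,  1.52488037e+00,  2.01636669e-05,
        1.27538351e+00, -1.45975363e-01]), 'qvel': array([ 6.61149825e-04, -5.42301004e-05, -3.13243965e-03, -9.52635778e-04,
        1.19820063e-03, -8.14260593e-04]), 'joint_efforts': array([ 1.78447652e-03, -4.32004666e+01, -2.44694030e+01,  7.18727033e-02,
        5.26194123e-02, -3.63752940e-05]), 'tool_pos': array([ 0.19897757, -0.48546675,  0.22614055]), 'tool_rot': array([-3.14030766e+00, -2.08411236e-04,  3.88805044e-01]), 'contact_force': array([-1.01942005, -0.57925644,  0.1096938 ]), 'torque': array([-0.07810124, -0.01213933, -0.00100618]), 'grip_force': 0.0, 'opening': 0.09173237731994559}
```

View pics/scene0.png

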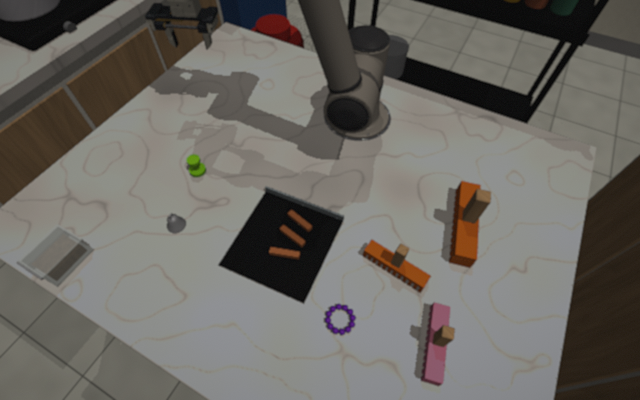

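View pics/side0.png

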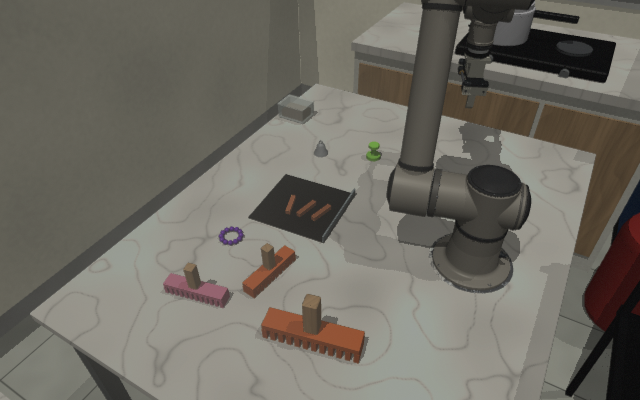

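The scene picture shows the black tray with its lip at the upper right edge, (265,190)–(343,218). The sticks are at (300,220), (292,236) and (284,253). The smaller orange rake is at (397,265) with its post top at (402,248). The larger orange rake is at (467,222) and the pink one at (436,343).

```bash
cat > m.py <<'E'
from h import *
def rect(p): 
    (c,s,a)=cv2.minAreaRect((p[:,:2]*1000).astype(np.float32)); 
    b=cv2.boxPoints((c,s,a)); e=[b[1]-b[0],b[2]-b[1]]; l=max(e,key=np.linalg.norm)
    return np.round(c,1),np.round(sorted(s),1),round(np.degrees(np.arctan2(l[1],l[0]))%180,1)
def blobs(P,I,box,zlo,zhi,name,color=None,minn=25,zall=False):
    hsv=cv2.cvtColor(I,cv2.COLOR_RGB2HSV)
    m=(P[...,2]>zlo)&(P[...,2]<zhi)&(P[...,0]>box[0])&(P[...,0]<box[1])&(P[...,1]>box[2])&(P[...,1]<box[3])
    if color is not None:
        m&=(hsv[...,0]>=color[0])&(hsv[...,0]<=color[1])&(hsv[...,1]>color[2])
    n,L=cv2.connectedComponents(m.astype(np.uint8),connectivity=4)
    for i in range(1,n):
        p=P[L==i]
        if len(p)<minn: continue
        vu=np.argwhere(L==i).mean(0)
        print(name,len(p),"px",vu[::-1].round(),rect(p),"z",np.percentile(p[:,2],[5,50,95]).round(4),"mean",p.mean(0).round(4))
E
python3 - <<'E'
from m import *
for n in("scene","side"):
    P=np.load(n+"P.npy");I=np.load(n+"I.npy")
    print(n)
    for q in ([(300,220),(292,236),(284,253),(402,248),(390,258),(270,192),(340,217),(221,264),(304,299)] if n=="scene" else [(290,205),(306,208),(320,212),(267,247),(262,274)]):
        print(q,P[q[1],q[0]].round(4))
    B=(.3,.9,-.5,.5)
    blobs(P,I,B,.014,.026,"stick",(0,14,90))
    blobs(P,I,B,.033,.043,"headtop",None)
    blobs(P,I,B,.106,.12,"posttop",None,8)
    hsv=cv2.cvtColor(I,cv2.COLOR_RGB2HSV)
    m=(I.max(-1)<45)&(abs(P[...,2]-.004)<.006)
    blobs(P,np.where(m[...,None],I,0)*0+m[...,None].astype(np.uint8)*np.array([200,10,10],np.uint8),B,-.01,.012,"tray",(0,10,50),400)
E
```

```text
scene
(300, 220) [0.47   0.0444 0.0182]
(292, 236) [0.5239 0.0505 0.0175]
(284, 253) [0.578  0.0583 0.0184]
(402, 248) [0.466  0.3266 0.1114]
(390, 258) [0.4655 0.3095 0.0364]
(270, 192) [ 0.4237 -0.086   0.0065]
(340, 217) [0.409  0.1385 0.0211]
(221, 264) [ 0.6801 -0.0742  0.0052]
(304, 299) [6.551e-01 1.628e-01 5.000e-04]
stick 160 px [299. 220.] (array([470.5,  40.7]), array([16.7, 81.4]), np.float32(76.1)) z [0.0152 0.0187 0.0211] mean [0.4713 0.0414 0.0185]
stick 163 px [292. 235.] (array([522.1,  48. ]), array([16.4, 78.5]), np.float32(79.5)) z [0.0157 0.0187 0.0213] mean [0.5223 0.0486 0.0187]
stick 186 px [284. 252.] (array([576.4,  56.4]), array([17.2, 79.4]), np.float32(107.6)) z [0.015  0.0188 0.0216] mean [0.577  0.0567 0.0187]
stick 43 px [460. 262.] (array([379.5, 472.7]), array([ 4.5, 51.9]), np.float32(99.1)) z [0.015  0.0198 0.025 ] mean [0.3794 0.472  0.02  ]
headtop 67 px [172. 219.] (array([ 645.2, -258.1]), array([26. , 29.6]), np.float32(162.1)) z [0.0335 0.0377 0.0421] mean [ 0.6461 -0.2559  0.0377]
headtop 894 px [397. 264.] (array([470.8, 327.4]), array([ 41
[... 1988 characters left out ...]
 145.] (array([ 643.6, -252.3]), array([20.7, 27.6]), np.float32(2.3)) z [0.0339 0.0383 0.0426] mean [ 0.6428 -0.2521  0.0382]
headtop 622 px [268. 268.] (array([469.8, 330.7]), array([ 42.6, 175.1]), np.float32(82.8)) z [0.0343 0.0379 0.0411] mean [0.4688 0.3378 0.0378]
headtop 546 px [202. 287.] (array([602.9, 484.5]), array([ 42.8, 175.4]), np.float32(12.8)) z [0.0345 0.038  0.0413] mean [0.5839 0.4798 0.0379]
posttop 88 px [267. 248.] (array([469.3, 330.6]), array([27.3, 28.8]), np.float32(82.8)) z [0.1067 0.112  0.115 ] mean [0.4688 0.3327 0.1117]
posttop 97 px [189. 268.] (array([604.1, 485.3]), array([26.5, 30.6]), np.float32(12.1)) z [0.1072 0.1127 0.116 ] mean [0.6016 0.486  0.1122]
```

Emit:
move_arm(
  motion=[
    [0.4,-0.2,0,0,0,-0.056],
    [0.8,-0.5,0,0,0,-0.112],
    [1,-0.6,0,0,0,-0.168],
    [1,-0.6,0,0,0,-0.224],
    [1,-0.6,0,0,0,-0.28],
    [1,-0.6,0,0,0,-0.336],
    [1,-0.6,0,0,0,-0.336],
  ],
  fingers=1,
)

```text
time: 0.98
tool_pos: [0.2688, -0.3922, 0.2264]
tool_rot: [-3.141, -0.001, 1.443]
contact_force: [-0.5, -0.2, -0.8]
opening: 0.0917
grip_force: 0.0
```

Emit:
move_arm(
  motion=[
    [0.4,0.4,0,0,0,0],
    [0.8,0.8,0,0,0,0],
    [1,1,0,0,0,0],
  ],
)

```text
time: 1.35
tool_pos: [0.3822, -0.3041, 0.2266]
tool_rot: [3.142, -0.0, 1.442]
contact_force: [-0.4, 0.9, -0.1]
opening: 0.0919
grip_force: 0.0
```

Emit:
move_arm(
  motion=[
    [0.5,0.3,0,0,0,0],
    [1,0.6,0,0,0,0],
  ],
)

```text
time: 1.6
tool_pos: [0.4536, -0.213, 0.2266]
tool_rot: [-3.141, 0.0, 1.439]
contact_force: [0.3, -1.2, -0.2]
opening: 0.092
grip_force: 0.0
```

Emit:
move_arm(
  motion=[
    [0.5,0,0,0,0,0],
    [1,0,0,0,0,0],
  ],
)

```text
time: 1.85
tool_pos: [0.4655, -0.1133, 0.2263]
tool_rot: [-3.141, -0.0, 1.44]
contact_force: [0.0, -0.4, 0.2]
opening: 0.0921
grip_force: 0.0
```

Emit:
move_arm(
  motion=[
    [0.5,0,0,0,0,0],
    [1,0,0,0,0,0],
    [1,0,0,0,0,0],
    [1,0,0,0,0,0],
  ],
)

```text
time: 2.35
tool_pos: [0.4779, -0.0161, 0.2266]
tool_rot: [-3.141, 0.001, 1.443]
contact_force: [0.5, -0.2, 0.4]
opening: 0.0913
grip_force: 0.0
```

```bash
cat >> m.py <<'E'
def wrist():
    s=robot.observe(); c=cam("wrist"); T=np.eye(4); T[:3,:3]=R.from_euler("xyz",s["tool_rot"]).as_matrix(); T[:3,3]=s["tool_pos"]
    return c,pts(c,T@c["hand_eye"])
E
python3 - <<'E'
from m import *
c,P=wrist(); save(c,"w1.png"); np.save("w1P.npy",P); np.save("w1I.npy",c["image"])
B=(.3,.9,-.5,.5)
blobs(P,c["image"],B,.013,.026,"stick",(0,14,90),200)
blobs(P,c["image"],(.35,.45,-.2,.25),.018,.03,"lip",None,100)
for n in("scene","side"):
    P2=np.load(n+"P.npy"); blobs(P2,np.load(n+"I.npy"),(.35,.45,-.15,.2),.015,.03,n+"lip",None,20)
E
```

```text
stick 1106 px [393.  98.] (array([575.6,  54.9]), array([16.3, 79.3]), np.float32(108.2)) z [0.0173 0.0202 0.0216] mean [0.5747 0.0559 0.02  ]
stick 1022 px [347. 112.] (array([521. ,  46.3]), array([16.1, 80. ]), np.float32(79.1)) z [0.0187 0.0203 0.0216] mean [0.5209 0.0476 0.0202]
stick 969 px [303. 124.] (array([469.8,  39.9]), array([16. , 79.7]), np.float32(76.7)) z [0.0188 0.0202 0.0215] mean [0.4702 0.0411 0.0202]
lip 1394 px [255. 134.] (array([414.4,  21.2]), array([  6.7, 249.4]), np.float32(94.6)) z [0.0201 0.026  0.0274] mean [0.4141 0.0327 0.0253]
scenelip 277 px [304. 202.] (array([414.9,  21.8]), array([  9.1, 248.7]), np.float32(94.8)) z [0.0161 0.0234 0.0269] mean [0.4157 0.0246 0.0227]
sidelip 115 px [343. 206.] (array([417.6,  -9. ]), array([  7.4, 175.6]), np.float32(94.5)) z [0.0164 0.024  0.0287] mean [ 0.4168 -0.0085  0.0231]
sidelip 57 px [327. 231.] (array([408.1, 116.1]), array([ 9.1, 68.3]), np.float32(92.8)) z [0.016  0.0234 0.0282] mean [0.4072 0.1178 0.0226]
```

View pics/w1.png

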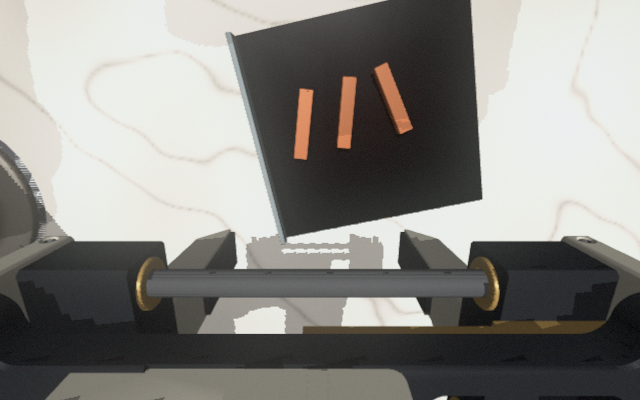

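The wrist view shows the tray with its lip along (232,35)–(283,240) and the sticks at (303,124), (347,112) and (393,98).

Emit:
move_arm(
  motion=[
    [0.5,-0.15,0,0,0,0],
    [1,-0.3,0,0,0,0],
  ],
)

```text
time: 2.65
tool_pos: [0.461, 0.0864, 0.2266]
tool_rot: [3.141, 0.0, 1.439]
contact_force: [0.7, -0.1, 0.2]
opening: 0.0915
grip_force: 0.0
```

Emit:
move_arm(
  motion=[
    [0.5,0,0,0,0,0],
    [0.8,-0.05,0,0,0,0],
    [0.8,-0.05,0,0,0,0],
    [0.8,-0.05,0,0,0,0],
  ],
)

```text
time: 3.15
tool_pos: [0.4663, 0.1658, 0.2265]
tool_rot: [-3.141, 0.001, 1.442]
contact_force: [0.5, -0.1, 0.4]
opening: 0.092
grip_force: 0.0
```

```bash
python3 - <<'E'
from m import *
c,P=wrist(); save(c,"w2.png"); np.save("w2P.npy",P); np.save("w2I.npy",c["image"])
print(robot.observe()["tool_pos"])
B=(.35,.6,.2,.5)
blobs(P,c["image"],B,.033,.043,"head",None,100)
blobs(P,c["image"],B,.106,.12,"post",None,100)
E
```

```text
[0.46624949 0.16567022 0.22658731]
head 3229 px [301.  65.] (array([465.3, 292.2]), array([ 40. , 103.4]), np.float32(82.7)) z [0.0367 0.0382 0.0395] mean [0.4653 0.2835 0.0382]
post 434 px [294.   6.] (array([468.4, 318. ]), array([ 8.6, 25.3]), np.float32(172.2)) z [0.108  0.1126 0.1143] mean [0.4687 0.3174 0.1121]
```

Emit:
move_arm(
  motion=[
    [0.5,-0.05,0,0,0,0],
    [1,-0.1,0,0,0,0],
  ],
)

```text
time: 3.45
tool_pos: [0.4696, 0.2669, 0.227]
tool_rot: [3.141, 0.0, 1.44]
contact_force: [0.1, -0.1, 0.2]
opening: 0.0921
grip_force: 0.0
```

Emit:
move_arm(
  motion=[
    [0.4,-0.05,0.3,0,0,0],
    [0.61,-0.07,0.7,0,0,0],
    [0.61,-0.07,0.8,0,0,0],
    [0.61,-0.07,0.8,0,0,0],
    [0.61,-0.07,0.8,0,0,0],
  ],
)

```text
time: 4.08
tool_pos: [0.4706, 0.3282, 0.1484]
tool_rot: [3.139, -0.001, 1.443]
contact_force: [1.1, -0.2, -0.8]
opening: 0.0921
grip_force: 0.0
```

Emit:
move_arm(
  motion=[
    [0,0,0.3,0,0,0],
    [0,0,0.6,0,0,0],
    [0,0,0.78,0,0,0],
    [0,0,0.78,0,0,0],
    [0,0,0.78,0,0,0],
  ],
)

```text
time: 4.7
tool_pos: [0.4705, 0.3291, 0.0704]
tool_rot: [3.139, -0.001, 1.444]
contact_force: [-0.0, 0.3, -1.1]
opening: 0.0916
grip_force: 0.0
```

Emit:
move_arm(
  motion=[
    [0,0,0,0,0,0],
    [0,0,0,0,0,0],
    [0,0,0,0,0,0],
    [0,0,0,0,0,0],
    [0,0,0,0,0,0],
    [0,0,0,0,0,0],
    [0,0,0,0,0,0],
    [0,0,0,0,0,0],
  ],
  fingers=-1,
  newtons=35,
)

```text
time: 5.7
tool_pos: [0.4693, 0.329, 0.0686]
tool_rot: [-3.141, 0.0, 1.444]
contact_force: [0.5, -0.6, -0.1]
opening: 0.0259
grip_force: 35.0
```

Emit:
move_arm(
  motion=[
    [0,0,-0.15,0,0,0],
    [0,0,-0.45,0,0,0],
    [0,0,-0.75,0,0,0],
    [0,0,-0.95,0,0,0],
    [0,0,-1,0,0,0],
  ],
)

```text
time: 6.32
tool_pos: [0.47, 0.3294, 0.1707]
tool_rot: [3.139, -0.002, 1.444]
contact_force: [1.3, -0.9, -2.0]
opening: 0.0256
grip_force: 35.0
```

Emit:
move_arm(
  motion=[
    [-0.15,0.1,0,0,0,0],
    [-0.37,0.28,0,0,0,0],
    [-0.6,0.45,0,0,0,0],
    [-0.84,0.63,0,0,0,0],
  ],
)

```text
time: 6.82
tool_pos: [0.5214, 0.2358, 0.1674]
tool_rot: [-3.139, 0.001, 1.444]
contact_force: [-0.2, -0.3, -2.4]
opening: 0.026
grip_force: 35.0
```

Emit:
move_arm(
  motion=[
    [-0.28,0.21,0,0,0,0],
    [-0.56,0.42,0,0,0,0],
    [-0.84,0.63,0,0,0,0],
  ],
)

```text
time: 7.2
tool_pos: [0.5732, 0.1442, 0.1674]
tool_rot: [-3.139, 0.001, 1.444]
contact_force: [0.2, 0.8, -3.0]
opening: 0.0257
grip_force: 35.0
```

Emit:
move_arm(
  motion=[
    [-0.25,0.2,0,0,0,-0.015],
    [-0.5,0.4,0,0,0,-0.033],
    [-0.7,0.55,0,0,0,-0.05],
    [-0.83,0.63,0,0,0,-0.0664],
    [-0.83,0.63,0,0,0,-0.0664],
    [-0.83,0.63,0,0,0,-0.0664],
    [-0.83,0.63,0,0,0,-0.0664],
  ],
)

```text
time: 8.07
tool_pos: [0.6248, 0.0568, 0.1685]
tool_rot: [-3.141, -0.0, 1.653]
contact_force: [-0.6, 0.1, -2.1]
opening: 0.0259
grip_force: 35.0
```

```bash
python3 - <<'E'
from m import *
print(robot.observe()["tool_pos"],robot.observe()["tool_rot"])
for n in("scene","side"):
    c=cam(n);P=pts(c); 
    if n=="scene": cv2.imwrite("pics/s2.png",cv2.resize(c["image"][100:350,150:470,::-1],None,fx=2.4,fy=2.4))
    blobs(P,c["image"],(.4,.8,-.1,.3),.015,.026,"stick",(0,14,90),20)
    blobs(P,c["image"],(.4,.8,-.2,.3),.085,.15,"rake",(0,14,120),100)
E
```

```text
[0.62483522 0.05682085 0.16850976] [-3.14102589e+00 -7.94921397e-05  1.65320040e+00]
stick 148 px [299. 220.] (array([471.,  41.]), array([17.5, 79.9]), np.float32(77.5)) z [0.0164 0.0191 0.0213] mean [0.4712 0.0426 0.019 ]
stick 160 px [292. 235.] (array([522.,  48.]), array([16.7, 79. ]), np.float32(79.3)) z [0.0164 0.0191 0.0213] mean [0.5226 0.0495 0.019 ]
rake 821 px [286. 258.] (array([623.3,  93.3]), array([40.9, 98.9]), np.float32(94.5)) z [0.1054 0.1365 0.1395] mean [0.6278 0.1031 0.1313]
stick 84 px [290. 203.] (array([576.5,  58.8]), array([16. , 79.5]), np.float32(108.6)) z [0.0163 0.02   0.0233] mean [0.576  0.0602 0.0199]
stick 97 px [306. 207.] (array([521.9,  50.7]), array([18.7, 83.1]), np.float32(78.1)) z [0.0161 0.0197 0.0228] mean [0.5216 0.0529 0.0197]
stick 98 px [321. 211.] (array([471. ,  42.5]), array([21. , 81.4]), np.float32(76.2)) z [0.016  0.0191 0.0224] mean [0.4704 0.0448 0.0193]
rake 381 px [271. 176.] (array([624.5,  58.9]), array([ 41.8, 182.5]), np.float32(92.0)) z [0.1105 0.1375 0.141 ] mean [0.6209 0.0893 0.1343]
```

View pics/s2.png

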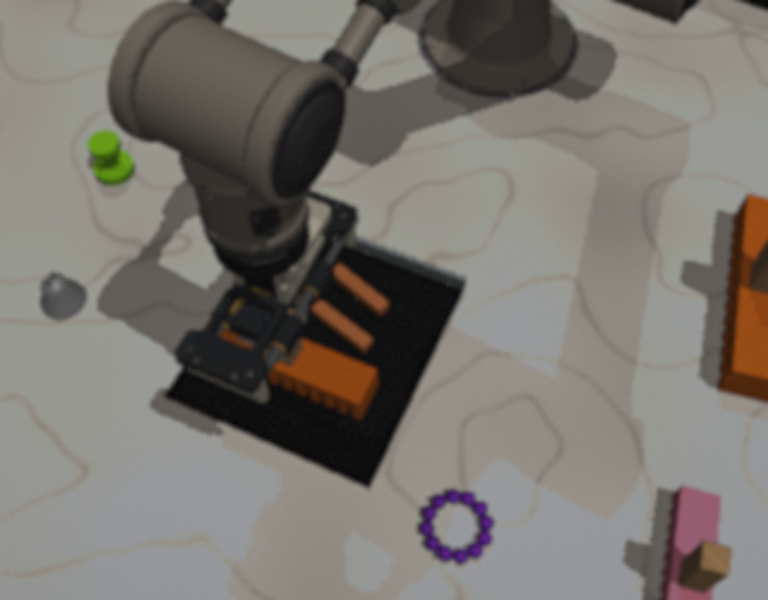

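The rake hangs straight in the gripper over the tray's far part. Its head spans about (270,335)–(378,395) in the crop, with the sticks between it and the lip.

Emit:
move_arm(
  motion=[
    [0,0,0.25,0,0,0],
    [0,0,0.5,0,0,0],
    [0,0,0.7,0,0,0],
    [0,0,0.85,0,0,0],
    [0,0,0.92,0,0,0],
    [0,0,0.95,0,0,0],
    [0,0,0.95,0,0,0],
    [0,0,0.95,0,0,0],
  ],
)

```text
time: 9.18
tool_pos: [0.6257, 0.0562, 0.0744]
tool_rot: [3.14, 0.0, 1.653]
contact_force: [-0.2, -0.3, -1.9]
opening: 0.0255
grip_force: 35.0
```

```bash
python3 - <<'E'
from m import *
s=robot.observe();print(s["tool_pos"],s["tool_rot"],s["contact_force"])
d=s["tool_pos"][:2]*1000-[417.4,21.4];a=np.radians(4.65)
print("tray",d@[np.cos(a),np.sin(a)],d@[-np.sin(a),np.cos(a)])
c=cam("side");P=pts(c); blobs(P,c["image"],(.4,.8,-.2,.3),.033,.055,"rake",(0,14,120),50);cv2.imwrite("pics/d1.png",cv2.resize(c["image"][120:270,180:400,::-1],None,fx=3.5,fy=3.5))
E
```

```text
[0.62566759 0.05619554 0.07439161] [3.14032816e+00 2.48649445e-04 1.65296340e+00] [-0.21340533 -0.31643987 -1.92303154]
tray 210.40290699325988 17.797022269102154
rake 79 px [286. 184.] (array([621.5,  10.5]), array([23. , 81.7]), np.float32(106.9)) z [0.04   0.0436 0.0464] mean [0.6229 0.0083 0.0435]
rake 227 px [269. 201.] (array([622.6,  99.4]), array([42.9, 96. ]), np.float32(92.5)) z [0.0378 0.0434 0.0479] mean [0.6228 0.1085 0.0431]
```

View pics/d1.png

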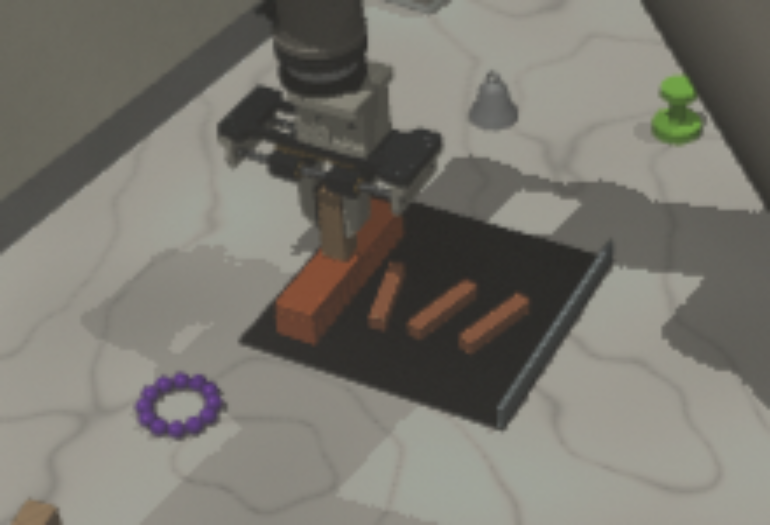

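The rake is down just above the tray floor, behind all three sticks in the crop ((387,295), (443,310), (495,322)). The lip is at the right.

Emit:
move_arm(
  motion=[
    [0,-0.05,0,0,0,0],
    [0,-0.13,0,0,0,0],
    [0,-0.22,0,0,0,0],
    [0,-0.31,0,0,0,0],
    [0,-0.4,0,0,0,0],
    [0,-0.49,0,0,0,0],
    [0,-0.58,0,0,0,0],
    [0,-0.67,0,0,0,0],
    [0,-0.76,0,0,0,0],
    [0,-0.85,0,0,0,0],
    [0,-0.93,0,0,0,0],
    [0,-1,0,0,0,0],
  ],
)

```text
time: 10.72
tool_pos: [0.5251, 0.048, 0.0737]
tool_rot: [3.142, 0.0, 1.653]
contact_force: [0.4, -0.0, -2.4]
opening: 0.0257
grip_force: 35.0
```

```bash
cat > t.py <<'E'
from m import *
s=robot.observe();print(s["tool_pos"],s["contact_force"])
a=np.radians(4.65)
d=s["tool_pos"][:2]*1000-[417.4,21.4]
print("tray",d@[np.cos(a),np.sin(a)],d@[-np.sin(a),np.cos(a)])
import sys
c=cam("side");P=pts(c); blobs(P,c["image"],(.4,.8,-.1,.3),.015,.026,"stick",(0,14,90),20)
cv2.imwrite("pics/"+sys.argv[1],cv2.resize(c["image"][130:260,220:400,::-1],None,fx=4,fy=4))
E
python3 t.py e1.png
```

```text
[0.5250948  0.04795999 0.07374059] [ 0.42098368 -0.02159562 -2.36418142]
tray 109.49351341364873 17.741889738243145
stick 330 px [316. 210.] (array([482. ,  55.3]), array([ 57.6, 123.7]), np.float32(93.9)) z [0.0158 0.0197 0.0235] mean [0.4852 0.0509 0.0196]
```

View pics/e1.png

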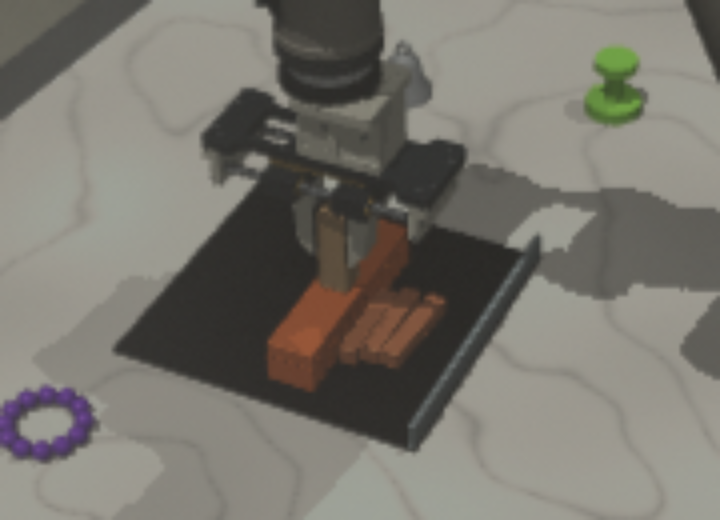

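The sticks are gathered in front of the rake at crop (390,325), nearly parallel. I'll continue slowly.

Emit:
move_arm(
  motion=[
    [0,-0.03,0,0,0,0],
    [0,-0.07,0,0,0,0],
    [0,-0.12,0,0,0,0],
    [0,-0.16,0,0,0,0],
    [0,-0.2,0,0,0,0],
    [0,-0.24,0,0,0,0],
    [0,-0.28,0,0,0,0],
    [0,-0.31,0,0,0,0],
    [0,-0.34,0,0,0,0],
    [0,-0.36,0,0,0,0],
    [0,-0.38,0,0,0,0],
    [0,-0.39,0,0,0,0],
  ],
)

```text
time: 12.28
tool_pos: [0.4866, 0.0448, 0.0737]
tool_rot: [-3.142, 0.0, 1.653]
contact_force: [-0.4, 1.2, -3.6]
opening: 0.0256
grip_force: 35.0
```

Emit:
move_arm(
  motion=[
    [0,-0.005,0,0,0,0],
    [0,-0.01,0,0,0,0],
    [0,-0.01,0,0,0,0],
    [0,-0.01,0,0,0,0],
  ],
)

```text
time: 12.78
tool_pos: [0.4857, 0.0447, 0.0737]
tool_rot: [-3.142, 0.0, 1.653]
contact_force: [-0.2, -0.0, -2.3]
opening: 0.0256
grip_force: 35.0
```

Emit:
move_arm(
  motion=[
    [0,-0.005,0,0,0,0],
    [0,-0.01,0,0,0,0],
    [0,-0.01,0,0,0,0],
    [0,-0.01,0,0,0,0],
  ],
)

```text
time: 13.28
tool_pos: [0.4846, 0.0446, 0.0737]
tool_rot: [-3.141, 0.0, 1.653]
contact_force: [-0.0, 0.6, -3.0]
opening: 0.0255
grip_force: 35.0
```

```bash
python3 t.py e2.png
```

```text
[0.48463911 0.04463266 0.07367913] [-0.02629702  0.63076673 -2.97901775]
tray 68.90123903605952 17.705201417566368
stick 313 px [327. 213.] (array([446.2,  30.4]), array([ 51.3, 142.2]), np.float32(94.1)) z [0.0159 0.02   0.0236] mean [0.4474 0.0438 0.0199]
stick 28 px [304. 226.] (array([479.9, 132.2]), array([ 6.6, 39.2]), np.float32(13.1)) z [0.0166 0.0209 0.0257] mean [0.4804 0.1317 0.0208]
```

View pics/e2.png

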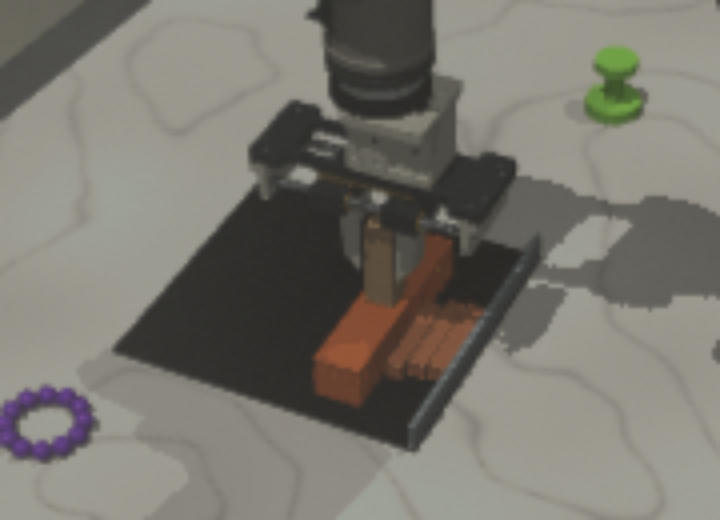

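The sticks are nearly closed up on the lip at crop (440,335). I'll press on in 1 mm steps until a force shows.

Emit:
move_arm(
  motion=[
    [0,-0.005,0,0,0,0],
    [0,-0.01,0,0,0,0],
    [0,-0.01,0,0,0,0],
    [0,-0.01,0,0,0,0],
  ],
)

```text
time: 13.82
tool_pos: [0.4837, 0.0446, 0.0737]
tool_rot: [-3.141, 0.0, 1.653]
contact_force: [0.7, -0.4, -2.8]
opening: 0.0261
grip_force: 35.0
```

Emit:
move_arm(
  motion=[
    [0,-0.005,0,0,0,0],
    [0,-0.007,0,0,0,0],
    [0,-0.007,0,0,0,0],
    [0,-0.007,0,0,0,0],
  ],
)

```text
time: 14.32
tool_pos: [0.483, 0.0445, 0.0737]
tool_rot: [-3.142, 0.0, 1.653]
contact_force: [-0.2, 0.3, -2.7]
opening: 0.0256
grip_force: 35.0
```

Emit:
move_arm(
  motion=[
    [0,-0.005,0,0,0,0],
    [0,-0.007,0,0,0,0],
    [0,-0.007,0,0,0,0],
    [0,-0.007,0,0,0,0],
  ],
)

```text
time: 14.82
tool_pos: [0.4825, 0.0445, 0.0738]
tool_rot: [3.141, 0.0, 1.653]
contact_force: [2.0, 0.7, -2.9]
opening: 0.026
grip_force: 35.0
```

Emit:
move_arm(
  motion=[
    [0,-0.005,0,0,0,0],
    [0,-0.007,0,0,0,0],
    [0,-0.007,0,0,0,0],
    [0,-0.007,0,0,0,0],
  ],
)

```text
time: 15.32
tool_pos: [0.4824, 0.0444, 0.0739]
tool_rot: [3.14, 0.0, 1.653]
contact_force: [6.1, 1.5, -3.3]
opening: 0.026
grip_force: 35.0
```

Firm contact at 6 N. I'll back the rake straight off and set it down on the tray.

Emit:
move_arm(
  motion=[
    [0,0.02,0,0,0,0],
    [0,0.06,0,0,0,0],
    [0,0.14,0,0,0,0],
    [0,0.24,0,0,0,0],
    [0,0.36,0,0,0,0],
    [0,0.48,0,0,0,0],
    [0,0.57,0,0,0,0],
    [0,0.6,0,0,0,0],
    [0,0.6,0,0,0,0],
  ],
)

```text
time: 16.45
tool_pos: [0.5413, 0.0494, 0.0735]
tool_rot: [-3.141, 0.0, 1.653]
contact_force: [0.1, -0.0, -3.1]
opening: 0.0257
grip_force: 35.0
```

Emit:
move_arm(
  motion=[
    [0,0,0.003,0,0,0],
    [0,0,0.007,0,0,0],
    [0,0,0.01,0,0,0],
    [0,0,0.01,0,0,0],
    [0,0,0.01,0,0,0],
  ],
)

```text
time: 17.08
tool_pos: [0.5414, 0.0493, 0.0727]
tool_rot: [3.142, 0.0, 1.653]
contact_force: [-0.3, -0.4, -3.1]
opening: 0.0256
grip_force: 35.0
```

```bash
python3 - <<'E'
from m import *
print(robot.observe()["contact_force"])
for n in("side","scene"):
    c=cam(n);P=pts(c); blobs(P,c["image"],(.4,.5,-.1,.3),.015,.023,"stick",(0,14,90),20)
    if n=="side": cv2.imwrite("pics/e3.png",cv2.resize(c["image"][150:250,260:400,::-1],None,fx=5,fy=5))
E
```

```text
[-0.25751402 -0.39883094 -3.13000321]
stick 232 px [328. 214.] (array([443. ,  44.4]), array([46.3, 92.3]), np.float32(95.7)) z [0.016  0.0194 0.0223] mean [0.4424 0.0453 0.0194]
stick 213 px [310. 214.] (array([438.4,  61.6]), array([48.5, 50.2]), np.float32(7.0)) z [0.0165 0.0189 0.022 ] mean [0.4402 0.0605 0.019 ]
```

View pics/e3.png

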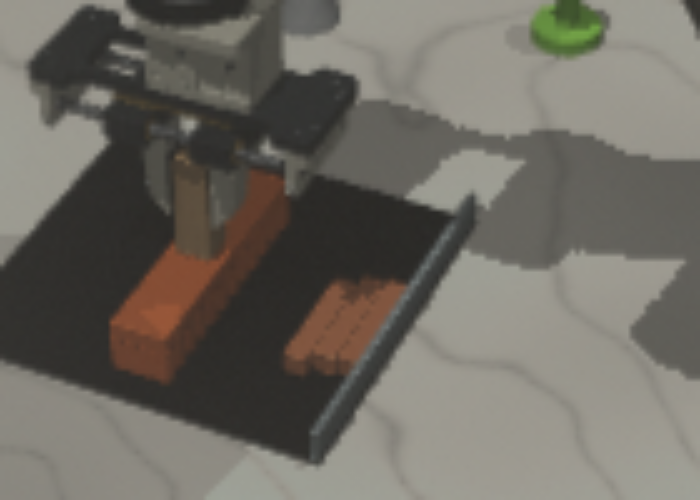

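The sticks lie flush together against the lip at crop (345,325). Now I'll lower the rake onto the floor.

Emit:
move_arm(
  motion=[
    [0,0,0.003,0,0,0],
    [0,0,0.006,0,0,0],
    [0,0,0.006,0,0,0],
    [0,0,0.006,0,0,0],
  ],
)

```text
time: 17.68
tool_pos: [0.5415, 0.0493, 0.0726]
tool_rot: [3.141, 0.0, 1.653]
contact_force: [-3.0, -0.3, 5.5]
opening: 0.026
grip_force: 35.0
```

The rake is on the floor. I'll release and lift.

Emit:
move_arm(
  motion=[
    [0,0,0,0,0,0],
    [0,0,0,0,0,0],
    [0,0,0,0,0,0],
    [0,0,0,0,0,0],
    [0,0,0,0,0,0],
    [0,0,0,0,0,0],
    [0,0,0,0,0,0],
    [0,0,0,0,0,0],
  ],
  fingers=1,
)

```text
time: 18.68
tool_pos: [0.5414, 0.0493, 0.0721]
tool_rot: [3.142, 0.0, 1.653]
contact_force: [0.0, 0.3, 0.2]
opening: 0.0917
grip_force: 0.0
```

Emit:
move_arm(
  motion=[
    [0,0,-0.15,0,0,0],
    [0,0,-0.4,0,0,0],
    [0,0,-0.7,0,0,0],
    [0,0,-1,0,0,0],
  ],
)

```text
time: 19.18
tool_pos: [0.5415, 0.0493, 0.1742]
tool_rot: [3.141, 0.0, 1.653]
contact_force: [-0.9, -0.5, 0.7]
opening: 0.0918
grip_force: 0.0
```

Emit:
move_arm(
  motion=[
    [-0.4,0,-0.2,0,0,0],
    [-0.8,0,-0.4,0,0,0],
    [-1,0,-0.5,0,0,0],
  ],
)

```text
time: 19.55
tool_pos: [0.5501, -0.052, 0.2242]
tool_rot: [3.139, 0.001, 1.651]
contact_force: [-0.3, -0.2, -0.1]
opening: 0.0919
grip_force: 0.0
```

Emit:
move_arm(
  motion=[
    [-0.4,0,0,0,0,0],
    [-0.8,0,0,0,0,0],
    [-1,0,0,0,0,0],
    [-1,0,0,0,0,0],
    [-1,0,0,0,0,0],
  ],
)

```text
time: 20.18
tool_pos: [0.5578, -0.1486, 0.2221]
tool_rot: [-3.141, -0.001, 1.654]
contact_force: [0.2, 0.2, 0.1]
opening: 0.0921
grip_force: 0.0
```

```bash
python3 - <<'E'
from m import *
print(robot.observe()["contact_force"])
for n in("side","scene"):
    c=cam(n);P=pts(c); blobs(P,c["image"],(.4,.5,-.1,.3),.015,.023,"stick",(0,14,90),20)
    blobs(P,c["image"],(.4,.7,-.1,.2),.036,.048,"head",None,50); blobs(P,c["image"],(.4,.7,-.1,.2),.105,.125,"post",None,10)
    if n=="scene": cv2.imwrite("pics/f.png",cv2.resize(c["image"][150:330,150:420,::-1],None,fx=2.8,fy=2.8))
E
```

```text
[0.21081586 0.16284155 0.13132323]
stick 236 px [328. 214.] (array([442.8,  42.5]), array([45.5, 95.2]), np.float32(95.3)) z [0.0161 0.0196 0.0224] mean [0.4421 0.0456 0.0194]
head 386 px [299. 202.] (array([542.5,  51.1]), array([ 41.9, 176.6]), np.float32(93.7)) z [0.0378 0.0415 0.0449] mean [0.5392 0.0629 0.0415]
post 68 px [299. 182.] (array([543.1,  50. ]), array([27.6, 32.2]), np.float32(97.6)) z [0.1079 0.1154 0.1202] mean [0.5409 0.0538 0.1145]
stick 433 px [304. 212.] (array([440.2,  41.2]), array([52.3, 90.2]), np.float32(95.4)) z [0.016  0.0189 0.0216] mean [0.4405 0.0405 0.0188]
head 792 px [288. 238.] (array([543.1,  48.2]), array([ 42.7, 173.8]), np.float32(94.8)) z [0.0377 0.0409 0.0435] mean [0.5451 0.0524 0.0408]
post 117 px [285. 224.] (array([543.1,  48.8]), array([25.3, 26.1]), np.float32(5.3)) z [0.1065 0.1152 0.1174] mean [0.5452 0.0495 0.1142]
```

View pics/f.png

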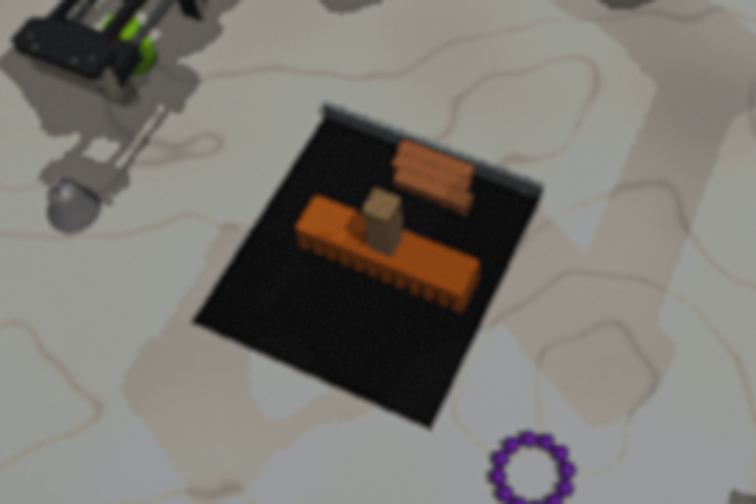

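The three sticks lie together at the lip, crop (432,175). The rake stands upright on the tray, crop (388,252), and the arm is clear of it.

```bash
python3 -c "
from cell import robot; print(robot.hand_in())"
```

```text
the job is handed in; nothing more can be done
None
```

Job handed in at about 20 s of the 48 s allowed: the three sticks lie flat, side by side against the lip and parallel to it, the rake stands on its teeth on the tray, and the arm never went near the bell, foot toy or bead ring at their height.

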